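Peg the cigar mould shut in its press bed

TASK

Lock the cigar mould in its bed: slide the mould fully home towards the steel bracket, so that the hole in its tongue lines up with the holes in the bracket, then take the long peg (the tallest of the three in the peg stand) and put it down through all the holes until its collar rests on the bracket. Leave it there, upright, and let go.

Things in the scene. Friction and masses are not known exactly. Their poses are not given: they have to be found in the camera images.
- long_peg_center (a point): Wooden peg, 127 mm tall, upright in one of 3 sockets (80 mm apart, 20 deep) of a 45 mm high stand. From the foot: shaft 20 mm dia, 75 long (last 12 tapering to 12); collar 46 dia, 6 thick; round grip 26 dia, 46 tall. Point: on its axis 63.5 mm above the foot, 11.5 below the collar's underside, 40.5 below the grip's middle; z up. The two similar pegs stand 35 mm lower: too short.
- mould (a joint): How far the mould (wooden block 130 x 115 mm with four cigars in it, sliding between two rails of its bed) is slid towards the bracket, in m: 0 drawn back, 0.070 fully home against its stop, where all the holes are in line. Starts at 0 to 0.035, holes out of line. Sliding takes about 3 N; it stays where it is left.
- mould_handle (a point): Centre of the mould's handle, an upright wooden block at the mould's end away from the bracket: 24 mm thick along the slide, 60 across, 50 tall (from 60, the mould's top, to 110 mm above the table; this point at 85). Moves with the mould. x points along the slide towards the bracket, z up. With the mould home it is 185 mm (level) from the bracket's hole axis.
- bracket_hole (a point): Centre of the round hole in the top face, 97 mm above the table, of the steel bracket (62 x 84 mm) at one end of the mould's bed. x along the slide, away from the mould; z up. Two level leaves, 12 and 10 mm thick, the lower one's underside 52 mm below this point; the mould's 10 mm tongue slides between them. All three have a 32 mm hole. The bed's board is 82 mm below this point.
Not all that is in view belongs to the job. What is shaped like the part that bears long_peg_center but blue is not meant.

How it is judged:
By the outcome, as a careful person would: the job done as asked, in the order asked, and still so for the second after the job is handed in, with the robot touching nothing.
It also fails if it takes over 56 s, if anything falls off the work surface, if the arm or the gripper's body presses on something with over 40 N, if the wrist force passes 120 N, or if a joint passes its speed limit or range.

ROBOT

A 7-joint arm with a two-finger parallel gripper is mounted at the origin on the work surface. World frame = base frame: x ahead of the robot, y to its left, z up, the work surface at z = 0. Lengths are in mm, angles in rad, forces in N, time in s.
With the tool pointing down it reaches from about 350 to 900 mm from the base axis. Payload 8.1 kg.
Tool frame: the origin (TCP) lies where the fingers leave the gripper's body, on its centre line; the fingertips stand 66 mm ahead of it and the grasp point (between the pads) lies 47 mm ahead of it; x points along the fingers, z is the direction in which the jaws open and shut, and the axes are right-handed (so a half turn about x gives the same grasp; the last joint's range is limited). The gripper opens to 92 mm and grips with 3 to 60 N. Pads are 19 mm wide; open, the fingers measure 130 mm over their backs; the gripper's body (75 mm by 190 mm) begins 47 mm behind the grasp point.
Start: joints at [1.07, 0.434, 0.025, 1.573, -0.012, 1.134, -0.075], TCP at [242.097, -576.218, 292.242] pointing down, gripper open.
Joint ranges: [-2.62, 2.62], [-0.44, 2.09], [-1.27, 1.32], [0.08, 2.57], [-1.32, 4.46], [0.12, 2], [-2.74, 2.74]. Speed limits (rad/s): [2.22, 2.22, 3.01, 3.01, 3.14, 3.14, 3.14].

INTERFACE

Orientations are given as a rotation vector (axis times angle).
In Python, from rig import arm gives the robot as it stands. The module is installed in compiled form; this text tells all that it offers. Calls block until the motion is done:
- arm.goto(position, orientation): joint-space move of the TCP to a pose.
- arm.line_to(position, frame=None, velocity=150): straight line of the TCP; frame=None keeps the orientation; velocity is the mean speed in mm/s.
- arm.movej(angles): joint-space move.
- arm.move_gripper(opening): opening from 0.0 (shut) to 1.0 (fully open); the grip force is fixed at half the most; returns when the fingers have stopped.
- arm.sleep(seconds).
- arm.ik(position, orientation): joint angles nearest the present ones, or None.
- arm.read_state(): the state.
- arm.read_camera(name): name is "scene" or "top"; returns a dict with "img" (384x512x3 uint8, blue, green, red), "K" (3x3 intrinsics, pixels), "k1" (the pictures are not rectified: a ray, as slopes to the right and down, at radius r is drawn at 1 + k1 r^2 times it, then the intrinsics apply), "rvec" (rotation vector, rad) and "tvec" (3), from world to camera coordinates, as OpenCV has them. Camera axes: x right, y down, z forward; pixel columns grow to the right and rows downward; lengths in mm; the calibration is good to about 2 mm. A picture is of the moment at which its call begins. There is no depth.
A pose or a line that the arm cannot do raises arm.PlanningError and nothing moves.
- arm.job_done(): hands the job in, once; it reports no verdict.
Trained networks look in a picture, given as the dict that the camera call returned (one of the last four; its "shot" number tells which), for a name from the list of things; names that differ only in an ending like _2 or _b are one class to them, and where a whole thing is asked for, a point or a joint stands for the part that bears it (a point fixed in the world has none). Each returns a list of dicts, best first, with "p" (0 to 1); they miss things now and then, are a little off and sometimes report something else, mostly with a low value. They report only what shows in the picture. A call takes as long as a camera call. They do not tell look-alikes from the thing itself.
- arm.boxes_of(target, picture): "xy" ([column, row] in pixels, amid what is visible of it).
- arm.silhouettes(target, picture): "mask" (384x512 bool, what is visible of it) and "xy" ([column, row] in pixels, amid what is visible of it).
The state is a dict: "time_s": time; "joint_positions": joint angles; "dq": joint speeds; "joint_efforts": joint torques, N m; "position": TCP position; "tcp_rot": TCP orientation; "force": force on the tool from outside, world axes, zero at the start; "ft_torque": the same for the moment, N m; "grip_width": opening from 0.0 (shut) to 1.0 (fully open).
Only numpy, scipy, OpenCV 4.12 (cv2) and the standard library are available. Lean on these libraries where they do the work, as an engineer would, in place of code of your own. Each camera call takes 0.05 s, during which the arm holds its last target.

## Working session

There is one attempt and no reset: what is moved stays moved. The work goes in short steps, each a Python script; the robot and the scene stay as the last script left them, time stands still between calls to the robot, and variables do not carry over. Pictures are saved under pics/ and viewed, and the job is handed in when it is done.

```bash
mkdir -p pics; cat > h.py <<'E'
import numpy as np,cv2
from rig import arm
def pix2ray(c,uv):
    K=np.array(c["K"],float);k1=c["k1"]
    d=np.array([(uv[0]-K[0,2])/K[0,0],(uv[1]-K[1,2])/K[1,1]])
    s=cv2.undistortPoints(np.array([[uv]],float),K,np.array([k1,0,0,0,0],float))[0,0]
    R=cv2.Rodrigues(np.array(c["rvec"],float))[0];t=np.array(c["tvec"],float).ravel()
    o=-R.T@t;v=R.T@np.array([s[0],s[1],1]);return o,v/np.linalg.norm(v)
def atz(c,uv,z):
    o,v=pix2ray(c,uv);return o+v*(z-o[2])/v[2]
def proj(c,P):
    return cv2.projectPoints(np.array(P,float).reshape(-1,3),np.array(c["rvec"],float),np.array(c["tvec"],float),np.array(c["K"],float),np.array([c["k1"],0,0,0,0],float))[0][:,0]
def tri(c1,u1,c2,u2):
    o1,v1=pix2ray(c1,u1);o2,v2=pix2ray(c2,u2)
    A=np.stack([v1,-v2],1);s=np.linalg.lstsq(A,o2-o1,rcond=None)[0]
    a=o1+v1*s[0];b=o2+v2*s[1];return (a+b)/2,np.linalg.norm(a-b)
E
python3 - <<'E'
from h import *
np.set_printoptions(precision=1,suppress=True)
s=arm.read_state();print(s)
for n in("scene","top"):
    c=arm.read_camera(n);cv2.imwrite(f"pics/{n}0.png",c["img"]);print(n,c["K"],c["k1"],c["rvec"],c["tvec"])
    o,_=pix2ray(c,(256,192));print(o)
    for t in("long_peg_center","mould","mould_handle","bracket_hole"):
        for r in arm.boxes_of(t,c):print(n,t,np.round(r["xy"],1),r["p"])
E
```

```text
{'time_s': 0.0, 'joint_positions': array([ 1.1,  0.4,  0. ,  1.6, -0. ,  1.1, -0.1]), 'dq': array([ 0., -0., -0., -0., -0., -0., -0.]), 'joint_efforts': array([ -0. , -66.8,   1. , -31.4,  -0.1,   0. ,   0. ]), 'position': array([ 241.9, -575.8,  291.4]), 'tcp_rot': array([ 0.9,  1.4, -0.9]), 'force': array([-0.3,  0.2, -0.4]), 'ft_torque': array([ 0., -0.,  0.]), 'grip_width': 1.0006184185693239}
scene [[465.    0.  254.5]
 [  0.  465.  191.3]
 [  0.    0.    1. ]] -0.0482301439495948 [ 1.6  2.  -0.8] [ 121.9 -323.1 1476.9]
[1224.   112.9  888.6]
scene long_peg_center [ 97.5 209.2] 0.96
scene long_peg_center [207.5 163.2] 0.79
scene long_peg_center [144.9 205.8] 0.72
scene long_peg_center [117.4 181.3] 0.59
scene mould [274.8 221.1] 0.69
scene mould_handle [272.1 216.7] 0.93
scene bracket_hole [296.2 229.2] 0.88
top [[434.8   0.  257.1]
 [  0.  434.8 193.8]
 [  0.    0.    1. ]] 0.00027152939154400475 [ 2.1 -2.1  0.2] [-16.8 538.6 982.3]
[ 333.7  -40.4 1068.8]
top long_peg_center [404.2 148.6] 0.84
top long_peg_center [317.4 231.1] 0.7
top mould [237.3 184.2] 0.79
top mould_handle [238.4 187. ] 0.87
top bracket_hole [221.5 181.7] 0.55
```

View pics/scene0.png

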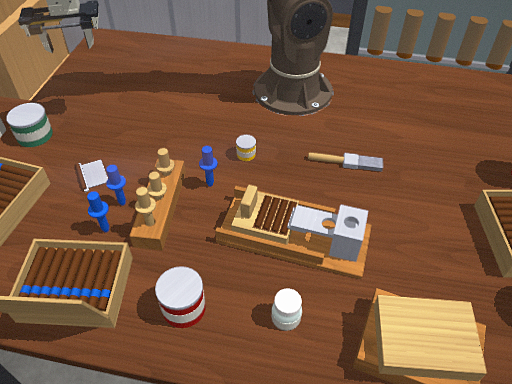

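View pics/top0.png

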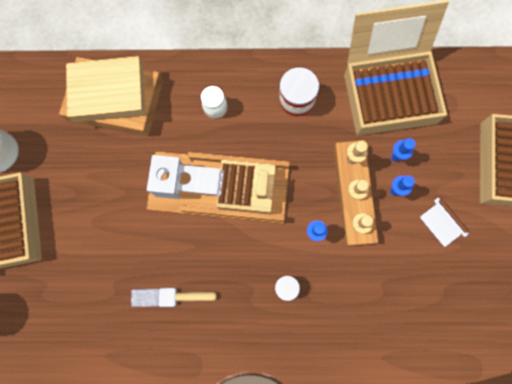

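The scene view shows the stand with three wooden pegs at about (163,158), (156,182) and (144,203), and blue decoys around it. The mould bed is at (290,225), with the bracket at its right end. In the top view the pegs are at (358,151), (360,188) and (364,223), the bracket hole is near (163,173) and the handle near (263,187). I'll zoom in next.

```bash
python3 - <<'E'
import cv2,numpy as np
a=cv2.imread("pics/scene0.png");b=cv2.imread("pics/top0.png")
f=lambda i,x0,y0,x1,y1,s:cv2.resize(i[y0:y1,x0:x1],None,fx=s,fy=s,interpolation=cv2.INTER_CUBIC)
cv2.imwrite("pics/z1.png",f(a,80,130,220,250,5))
cv2.imwrite("pics/z2.png",f(a,210,175,380,280,4.5))
cv2.imwrite("pics/z3.png",f(b,140,140,300,230,5))
cv2.imwrite("pics/z4.png",f(b,300,130,420,250,5))
E
```

```text
(no output)
```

View pics/z1.png

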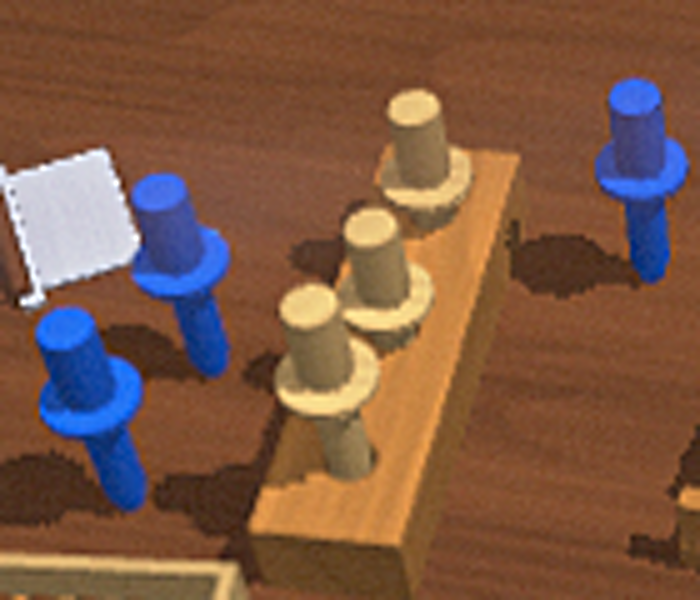

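View pics/z2.png

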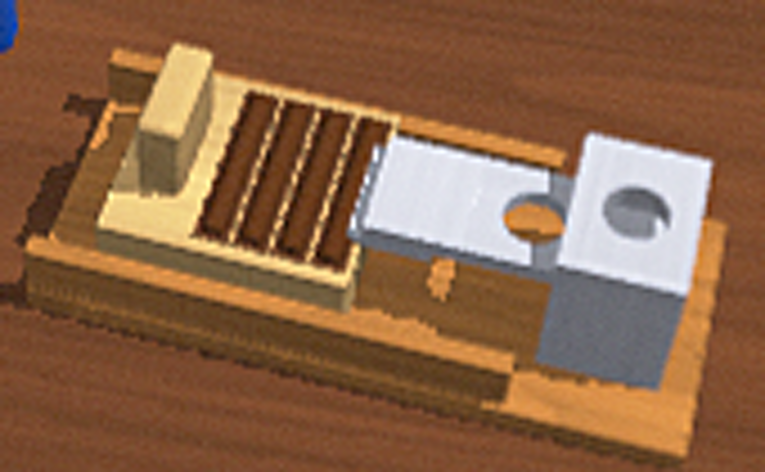

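View pics/z3.png

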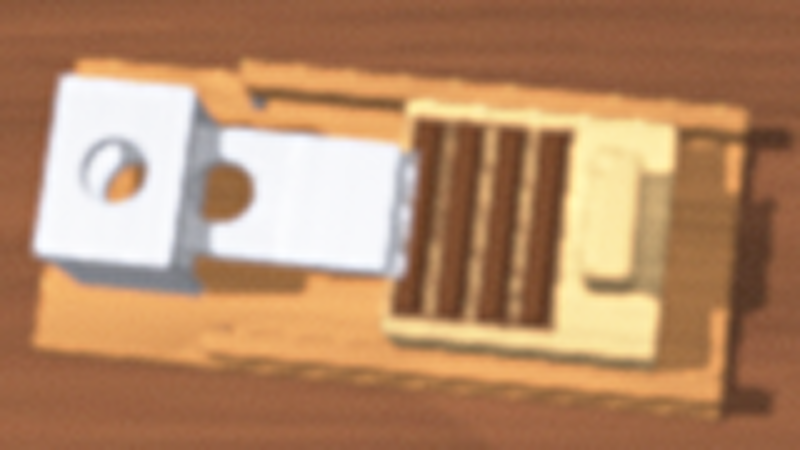

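View pics/z4.png

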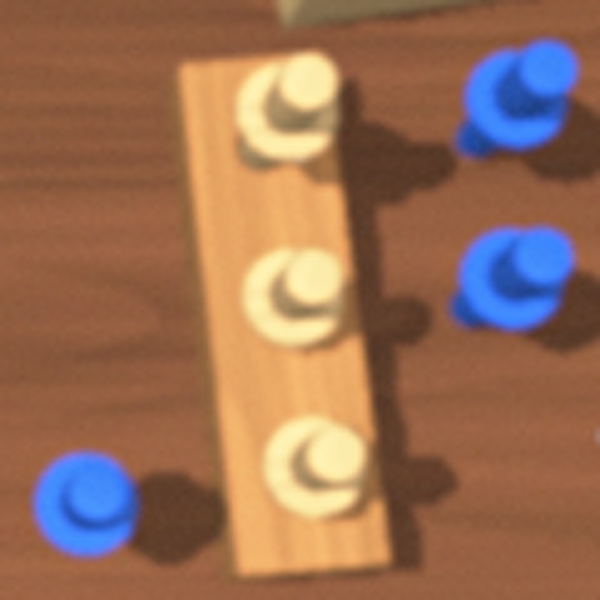

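The long peg is the front one in the scene view, nearest the camera: its shaft shows above the stand, with the grip top at scene (142,191) and top (362,146). I'll triangulate the key points.

```bash
python3 - <<'E'
from h import *
np.set_printoptions(precision=1,suppress=True)
cs=arm.read_camera("scene");ct=arm.read_camera("top")
Z1=lambda x,y:((x+.5)/5-.5+80,(y+.5)/5-.5+130)
Z2=lambda x,y:((x+.5)/4.5-.5+210,(y+.5)/4.5-.5+175)
Z3=lambda x,y:((x+.5)/5-.5+140,(y+.5)/5-.5+140)
Z4=lambda x,y:((x+.5)/5-.5+300,(y+.5)/5-.5+130)
def rep(n,a,b,z):
    print(n,tri(cs,a,ct,b),atz(cs,a,z),atz(ct,b,z))
rep("peg",Z1(309,306),Z4(309,82),152)
rep("peg2",Z1(371,227),Z4(315,275),117)
rep("peg3",Z1(414,105),Z4(335,455),117)
rep("hole",Z2(638,212),Z3(113,169),97)
rep("handle",Z2(177,89),Z3(612,213),110)
rep("tonguehole",Z2(535,217),Z3(227,191),70)
# bracket top corners
print("br",[atz(ct,Z3(*p),97) for p in[(62,75),(195,88),(175,268),(35,252)]])
print("br s",[atz(cs,Z2(*p),97) for p in[(588,135),(712,158),(688,297),(556,265)]])
m=arm.silhouettes("long_peg_center",cs)
for r in m:print(r["xy"],r["p"],r["mask"].sum())
E
```

```text
peg (array([ 625.5, -247.1,  150.2]), np.float64(0.13255211447408127)) [ 627.  -246.2  152. ] [ 625.  -246.8  152. ]
peg2 (array([ 546.3, -253.1,  116.3]), np.float64(0.8214230142881009)) [ 546.9 -252.3  117. ] [ 546.3 -253.3  117. ]
peg3 (array([ 465.5, -258.8,  117. ]), np.float64(0.7107571753579458)) [ 465.5 -259.2  117. ] [ 465.4 -258.4  117. ]
hole (array([578.2, 202.4,  97.3]), np.float64(0.2527722050850747)) [578.  202.6  97. ] [578.3 202.3  97. ]
handle (array([554.3, -28.4, 108.1]), np.float64(0.7541570119608074)) [555.8 -27.7 110. ] [553.9 -28.8 110. ]
tonguehole (array([573. , 154.4,  74.6]), np.float64(2.0122324119745194)) [569.1 155.6  70. ] [574.2 154.2  70. ]
br [array([623.6, 228.4,  97. ]), array([617.1, 165.7,  97. ]), array([531.5, 171.6,  97. ]), array([539.1, 236.6,  97. ])]
br s [array([534.3, 175.4,  97. ]), array([537.1, 236.4,  97. ]), array([623.8, 228.4,  97. ]), array([617.3, 166.4,  97. ])]
[146.4, 204.2] 0.96 502
[115.9, 179.5] 0.65 483
[209.0, 161.4] 0.62 469
[98.9, 208.6] 0.56 538
```

Measurements agree: bracket hole (578,202,97) and peg axis (626,-247). The handle is 232 mm from the hole, so 47 mm of slide is left, along a direction of 84.1°. Next I'll push the mould home with shut fingers behind the handle.

```bash
cat >> h.py <<'E'
U=np.array([np.cos(np.radians(84.07)),np.sin(np.radians(84.07)),0])
HOLE=np.array([578.2,202.4,97.]);PEG=np.array([625.8,-246.8]);HAN=np.array([554.5,-28.4,85])
def down(a):
    z=np.array([np.cos(a),np.sin(a),0]);x=np.array([0,0,-1.]);y=np.cross(z,x)
    return cv2.Rodrigues(np.stack([x,y,z],1))[0].ravel()
E
python3 - <<'E'
from h import *
np.set_printoptions(precision=2,suppress=True)
p=HAN-U*50
for a in(-5.93,174.07):
    o=down(np.radians(a));
    for q in([p[0],p[1],300],[p[0],p[1],143],HOLE-U*200+[0,0,50],[625,-247,300],[578,202,300]):print(a,arm.ik(np.array(q),o))
E
```

```text
-5.93 [ 0.43  0.37 -0.52  1.7   0.2   1.12 -0.25]
-5.93 [ 0.4   0.54 -0.49  1.88  0.34  0.8  -0.38]
-5.93 [ 0.29  0.56 -0.55  1.86  0.38  0.83 -0.56]
-5.93 [ 0.49  0.53 -0.31  1.41  0.17  1.22  0.06]
-5.93 [ 0.14  0.55 -0.87  1.54  0.44  1.25 -0.9 ]
174.07 [-0.73  0.51  1.16  1.79 -0.5   1.18 -2.66]
174.07 [-0.67  0.78  1.15  1.96 -0.87  1.   -2.35]
174.07 [ 0.6   0.75 -1.07  1.84  0.77  1.04  2.25]
174.07 [-0.32  0.73  1.15  1.49 -0.68  1.36 -2.37]
174.07 [ 0.23  0.63 -1.06  1.54  0.56  1.31  2.14]
```

```bash
python3 - <<'E'
from h import *
np.set_printoptions(precision=1,suppress=True)
o=down(np.radians(-5.93));p=HAN-U*50
arm.goto([p[0],p[1],300],o); arm.move_gripper(0.0)
arm.line_to([p[0],p[1],143],velocity=200)
f0=arm.read_state()["force"]@U
H=HOLE-U*185
rel=lambda s:(s["position"]-H)@U
P=lambda d:[*(H+U*d)[:2],143]
arm.line_to(P(-30),velocity=60)
s=arm.read_state();print(rel(s),s["force"]@U-f0)
for d in np.arange(-28,-10,1.0):
    arm.line_to(P(d),velocity=25);s=arm.read_state();F=s["force"]@U-f0
    print(d,round(rel(s),1),round(F,1))
    if abs(F)>14:break
print(s["time_s"],s["force"],s["grip_width"])
for n in("scene","top"):
    c=arm.read_camera(n);cv2.imwrite(f"pics/{n}1.png",c["img"])
a=cv2.imread("pics/scene1.png");b=cv2.imread("pics/top1.png")
f=lambda i,x0,y0,x1,y1,s:cv2.resize(i[y0:y1,x0:x1],None,fx=s,fy=s,interpolation=cv2.INTER_CUBIC)
cv2.imwrite("pics/a1.png",np.vstack([f(a,210,165,380,280,3.5)[:,:560],f(b,140,140,300,230,3.5)[:,:560]])[:, :] if 0 else f(a,210,165,380,280,4.5))
E
```

```text
-29.937508358539848 -0.436219566167366
-28.0 -28.2 -2.3
-27.0 -27.3 -2.9
-26.0 -26.0 -2.6
-25.0 -24.8 -2.6
-24.0 -23.8 -3.1
-23.0 -23.6 -6.1
-22.0 -23.5 -7.7
-21.0 -23.5 -11.9
-20.0 -23.4 -13.6
-19.0 -23.3 -16.7
8.8917 [ -4.5 -15.7   7. ] 0.0074902273659637674
```

View pics/a1.png

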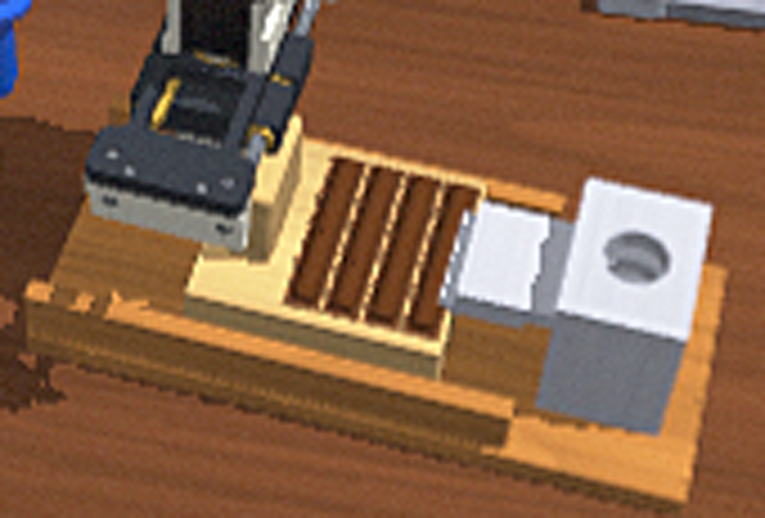

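The push stopped within 2 mm of the expected home position, with force rising to 17 N, and the tongue now shows under the bracket hole. I'll back off, check the alignment in the images, and then fetch the peg.

```bash
python3 - <<'E'
from h import *
np.set_printoptions(precision=1,suppress=True)
H=HOLE-U*185
p=H-U*45
arm.line_to([p[0],p[1],143],velocity=100)
arm.line_to([p[0],p[1],300],velocity=250)
arm.move_gripper(0.65)
o=down(np.radians(-5.93))
arm.goto([PEG[0],PEG[1],300],o)
print(arm.read_state()["time_s"])
cs=arm.read_camera("scene");cv2.imwrite("pics/scene2.png",cs["img"])
ct=arm.read_camera("top");cv2.imwrite("pics/top2.png",ct["img"])
f=lambda i,x0,y0,x1,y1,s:cv2.resize(i[y0:y1,x0:x1],None,fx=s,fy=s,interpolation=cv2.INTER_CUBIC)
cv2.imwrite("pics/b1.png",f(cs["img"],210,175,380,280,4.5))
cv2.imwrite("pics/b2.png",f(ct["img"],140,140,300,230,5))
for n,c in(("s",cs),("t",ct)):
    for r in arm.boxes_of("mould_handle",c)[:1]:print(n,r["xy"],(atz(c,r["xy"],90)-H)@U)
E
```

```text
12.1583
s [290.2, 224.3] 59.53816214001368
t [221.1, 185.3] 46.47420813414886
```

View pics/b1.png

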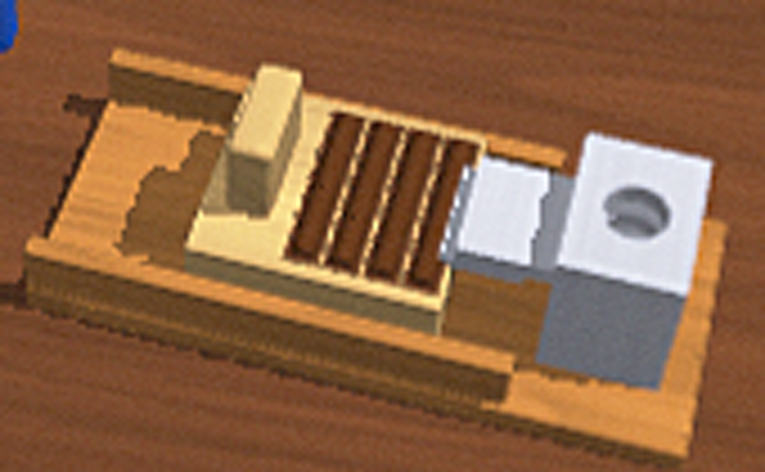

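View pics/b2.png

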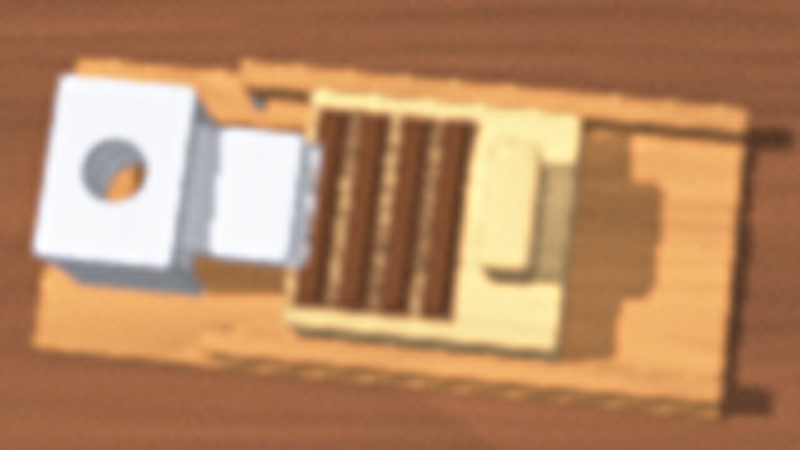

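View pics/scene2.png

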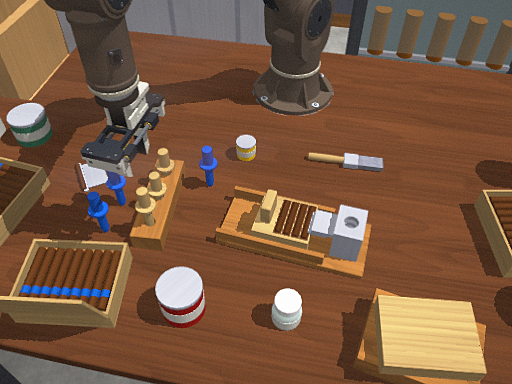

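The holes look in line: the board shows through the bracket hole at (113,170) in the top crop. I'll check this numerically and then pick the peg.

```bash
python3 - <<'E'
from h import *
np.set_printoptions(precision=1,suppress=True)
cs=arm.read_camera("scene");ct=arm.read_camera("top")
Z2=lambda x,y:((x+.5)/4.5-.5+210,(y+.5)/4.5-.5+175)
Z3=lambda x,y:((x+.5)/5-.5+140,(y+.5)/5-.5+140)
h,e=tri(cs,Z2(264,110),ct,Z3(512,206));print(h,e,"dist",(HOLE-h)@U, (HOLE-atz(ct,Z3(512,206),110))@U,(HOLE-atz(cs,Z2(264,110),110))@U)
arm.line_to([*PEG,178],velocity=120)
f=arm.read_state()["force"];print(f)
arm.move_gripper(0.0)
s=arm.read_state();print(s["grip_width"]*92,s["force"],s["position"])
arm.line_to([*PEG,300],velocity=100)
s=arm.read_state();print(s["grip_width"]*92,s["force"],s["position"],s["time_s"])
c=arm.read_camera("scene");cv2.imwrite("pics/scene3.png",c["img"])
c=arm.read_camera("top");cv2.imwrite("pics/top3.png",c["img"])
E
```

```text
[558.   16.6 106.7] 0.21455514213079913 dist 186.91695330691624 187.08488749012486 186.3321069314918
[-0.1 -0.8  0.2]
25.40719148283613 [-1.   0.1  0.6] [ 625.8 -246.8  178.1]
25.621556866158315 [-0.2  0.5  0.1] [ 625.5 -246.8  299.1] 15.6333
```

View pics/scene3.png

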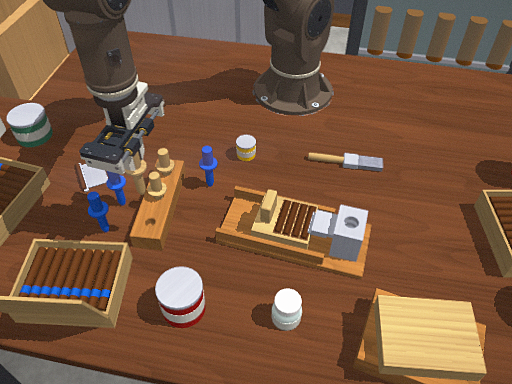

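The peg is gripped, with 25.6 mm between the jaws, and it hangs at (138,175) with its socket empty. I'll move above the hole and check the foot in both views.

```bash
python3 - <<'E'
from h import *
np.set_printoptions(precision=1,suppress=True)
o=down(np.radians(-5.93))
arm.goto([HOLE[0],HOLE[1],300],o)
arm.line_to([HOLE[0],HOLE[1],262],velocity=150)
s=arm.read_state();print(s["position"],s["time_s"],s["grip_width"]*92)
f=lambda i,x0,y0,x1,y1,s:cv2.resize(i[y0:y1,x0:x1],None,fx=s,fy=s,interpolation=cv2.INTER_CUBIC)
for n,b in(("scene",(280,90,420,260)),("top",(90,90,250,230))):
    c=arm.read_camera(n);z=s["position"][2]
    im=c["img"].copy()
    q=proj(c,[[*HOLE[:2],z-153],[*HOLE[:2],z-78],HOLE]);print(n,q)
    cv2.imwrite(f"pics/{n}4.png",f(im,*b,3.5))
E
```

```text
[578.4 201.5 261.8] 17.7917 25.599998822809894
scene [[352.2 218.4]
 [358.2 195.3]
 [351.3 221.8]]
top [[160.9 172.2]
 [152.5 163.5]
 [162.2 173.5]]
```

View pics/scene4.png

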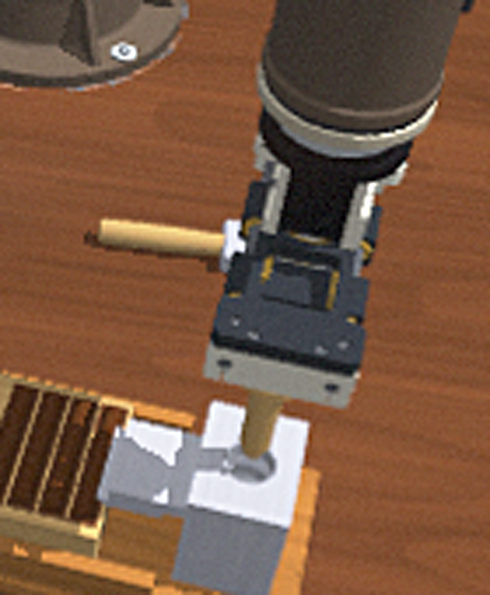

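View pics/top4.png

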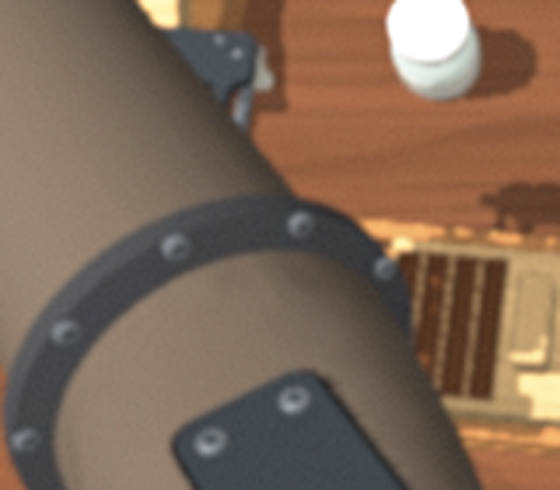

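In the scene view the foot is at about (353,220), right over the hole, while the top view is blocked by the arm. I'll lower it under force watch.

```bash
python3 - <<'E'
from h import *
np.set_printoptions(precision=1,suppress=True)
f0=arm.read_state()["force"]
z=262
while z>166:
    z-=8 if z>184 else 1.5
    arm.line_to([HOLE[0],HOLE[1],z],velocity=60 if z>184 else 25)
    s=arm.read_state();F=s["force"]-f0
    if z<186 or np.linalg.norm(F)>3:print(z,s["position"],F)
    if np.linalg.norm(F)>9:break
print(s["time_s"])
f=lambda i,x0,y0,x1,y1,s:cv2.resize(i[y0:y1,x0:x1],None,fx=s,fy=s,interpolation=cv2.INTER_CUBIC)
c=arm.read_camera("scene");cv2.imwrite("pics/scene5.png",f(c["img"],280,90,420,260,3.5))
E
```

```text
182 [578.1 202.4 181.9] [-0.5  1.  -0.6]
180.5 [578.2 202.4 180.5] [-0.9 -0.1  0.7]
179.0 [578.1 202.3 178.9] [0.3 0.5 1.1]
177.5 [578.1 202.4 177.4] [-1.2 -0.4  0.3]
176.0 [578.1 202.3 175.9] [-0.3  0.   0.8]
174.5 [578.3 202.5 175. ] [-1.9  0.9  6.6]
173.0 [578.3 202.6 174.9] [-7.7 -3.6 20.2]
22.4083
```

View pics/scene5.png

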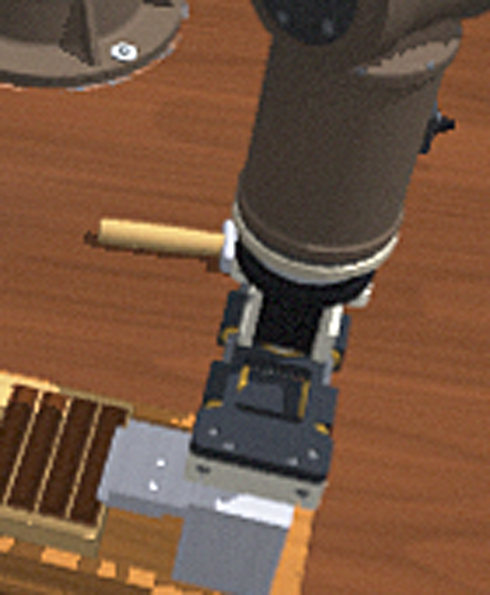

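The collar met the bracket at TCP 175, exactly as predicted. I'll relax the load, release, retreat and check.

```bash
python3 - <<'E'
from h import *
np.set_printoptions(precision=1,suppress=True)
arm.line_to([HOLE[0],HOLE[1],175],velocity=25)
arm.move_gripper(0.7)
arm.line_to([HOLE[0],HOLE[1],300],velocity=120)
arm.goto([500,-100,330],down(np.radians(-5.93)))
s=arm.read_state();print(s["time_s"],s["force"],s["grip_width"])
f=lambda i,x0,y0,x1,y1,s:cv2.resize(i[y0:y1,x0:x1],None,fx=s,fy=s,interpolation=cv2.INTER_CUBIC)
for n,b in(("scene",(210,160,380,280)),("top",(130,130,300,230))):
    c=arm.read_camera(n);cv2.imwrite(f"pics/{n}6.png",f(c["img"],*b,4.5))
    print(n,proj(c,[[*HOLE[:2],149],[*HOLE[:2],103]]),[(np.round(r["xy"]),r["p"]) for r in arm.boxes_of("long_peg_center",c)])
    print((proj(c,[[*HOLE[:2],149],[*HOLE[:2],103]])-np.array(b[:2])+.5)*4.5)
E
```

```text
25.9 [-0.1  0.7 -0. ] 0.7012248036464359
scene [[355.3 206.4]
 [351.8 220.1]] [(array([ 98., 210.]), 0.85), (array([208., 164.]), 0.83), (array([352., 219.]), 0.7), (array([116., 183.]), 0.69)]
[[656.2 210.9]
 [640.2 272.5]]
top [[156.6 167.7]
 [161.6 172.8]] [(array([402., 186.]), 0.74), (array([405., 148.]), 0.61), (array([164., 173.]), 0.6), (array([220., 183.]), 0.28)]
[[121.8 171.8]
 [144.2 194.9]]
```

View pics/scene6.png

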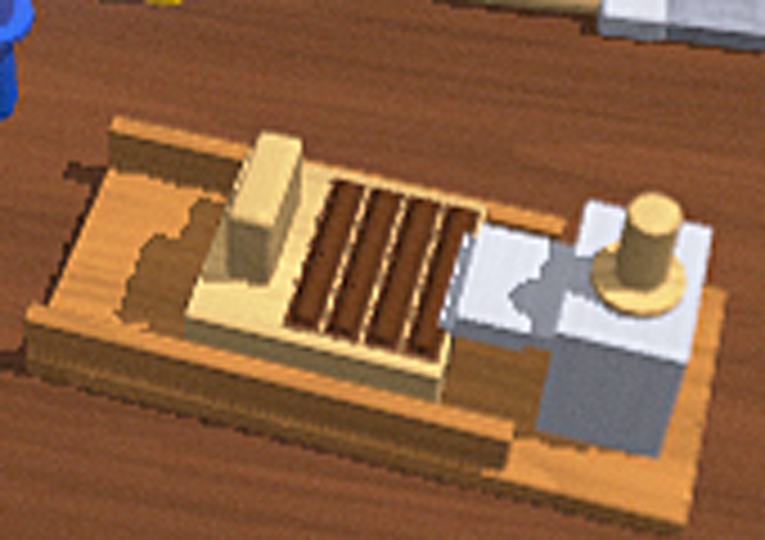

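View pics/top6.png

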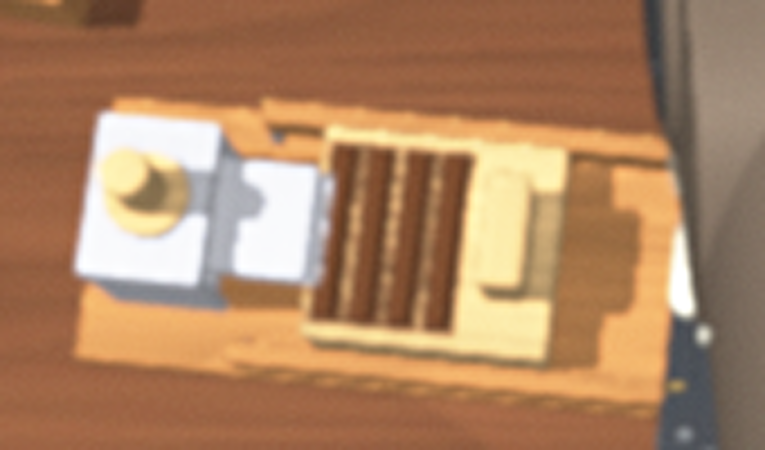

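The grip top is at about (656,212) in the scene crop, where (656,211) was predicted. In the top crop it is at (125,172), where (122,172) was predicted. The peg is upright and seated, the mould is still home and the arm is clear, so I'm handing in.

```bash
python3 -c "
from rig import arm
arm.job_done()
print(arm.read_state()['time_s'])"
```

```text
the job is handed in; nothing more can be done
the job is handed in; nothing more can be done
```

The mould is locked in its bed: it is slid home, and the long peg stands upright through the bracket with its collar resting on the top face. I handed the job in at about 26 s; no verdict was reported.

- **Mould:** I pushed it with shut fingers behind the handle until it met its stop. The push force rose from about 3 N to 17 N with no further movement. The handle then measured about 187 mm from the hole axis against the nominal 185 mm, which is within the calibration error. The board showed through the bracket hole.
- **Peg:** I took the tallest wooden peg, at the end of the stand farthest from the robot, and lowered it through the holes. It went down with no sideways resistance, and the collar met the bracket at the predicted height (TCP at 175 mm) with about 20 N. I then eased off, let go and backed away.
- **Last checks:** Both camera views show the peg upright, its grip top within about 1 px of the predicted spot. The mould was still home and the tool force was about zero.
- **Failed or disagreed:** The network's points for the mould handle after the push fell on the middle of the mould, not the handle, so I used positions picked by hand from the two views instead. The top view was blocked by the arm just before insertion, so only the scene view confirmed the peg was over the hole at that point.

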